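# Top the carton column, then set and cam-lock the stop leg and keep hold of it

### The job

On the packing stand, put the third closed carton squarely on top of the column of two and let go of it. Then take the sliding leg by its grip bar, draw it out to the length mark, hold it there for a moment with the cam lever still open, and, holding it at the mark all the while, slide the cam lever fully home along the bar. Finish still holding the grip bar with the leg at the mark and the lever home (do not let go, the spring would draw the leg back); do not disturb the column or the other things on the table.

Things in the scene. Friction and masses are not known exactly. Their poses are not given: they have to be found in the camera images.
- stand: Fixed packing stand: grey plate 240 (x) x 400 (y) x 12 mm, with an aluminium rail along y by its far edge (83 to 107 mm on the +x side of the centre, top 64 mm above the table; end blocks 76 mm). Origin: centre of the underside. +y: the way the leg is drawn out, towards the carton column; +x: from near edge to rail, roughly away from the robot.
- leg (a joint): How far (m) the sliding leg is drawn out along the stand's +y: 0 fully back (start), 0.12 its stop. Leg: grey carriage on the rail (top 96 mm), a grip bar jutting towards the near edge, and 110 mm further in +y an upright fence (110 x 6 mm, 101 mm high). A spring draws it back with 2.5 to 4 N; let go, it runs back to 0 even with the cam lever closed (the cam grips weakly).
- bar_grip (a point): Best place to take the leg's grip bar from above, on its centre line 30 mm from its free near end. Steel bar along the stand's x, 14 mm thick in y, 16 mm high, centre 85 mm above the table; free from 30 mm on the near side of this point to 51 mm on the far side, where the open cam lever stands. A thin line on top shows its centre line. Axes as the stand's.
- lever_face (a point): Middle of the near face of the cam lever: a black slotted paddle astride the grip bar (72 mm wide in y, 8 mm thick, 60 to 108 mm above the table). It rides on the leg and slides along the bar towards the carriage. This point is on the bar's centre line; axes as the stand's.
- cam_lever (a joint): How far (m) the cam lever is pushed along the stand's +x, towards carriage and rail: 0 to 0.006 at the start (open), 0.030 fully home at its stop. It takes 3 to 4 N to slide and stays where left. Fingers lightly closed astride the bar push it as they slide along the bar towards it.
- mark: Length mark fixed on the plate near its near edge: flat steel clip 60 (x) x 24 (y) x 3 mm with a dark ridge along its middle (4 mm wide, top 8 mm above the plate). Origin: centre of its underside; axes as the stand's. The leg is at the mark when the bar's centre line is straight above the ridge (same stand y); the fence is then about 10 mm short of the column. Its y varies.
- carton_a_mid (a point): Centre of the lower of the two closed cartons that already stand on the plate as a column; all three cartons are alike: 110 (x) x 60 (y) x 40 mm, brown card with a pale paper band along the length of the lid, about 0.2 kg. Axes nearly as the stand's.
- carton_b_mid (a point): Centre of the upper of the two stacked cartons (alike), 72 mm above the table; its lid is at 92 mm.
- carton_c_mid (a point): Centre of the third closed carton (alike), which lies flat on the table beside the stand, to the left or the right, turned by up to 30 degrees; x along its 110 mm length, y across its 60 mm width; 0.14 to 0.28 kg.
- jar: Bystander, leave it standing: amber glass jar with a steel lid, 64 mm across, 100 mm tall. Origin: centre of its underside.
- mug: Bystander, leave it standing: white mug, 80 mm across, 95 mm tall. Origin: centre of its underside.
- stapler: Bystander, leave it standing: black stapler, 130 x 34 x 45 mm. Origin: centre of its underside.
- phone: Bystander, leave it standing: black phone lying flat, 150 x 72 x 9 mm. Origin: centre of its underside.
- tape: Bystander, leave it standing: roll of parcel tape lying flat, 90 mm across, 48 mm tall. Origin: centre of its underside.
- tin: Bystander, leave it standing: tin can, 72 mm across, 80 mm tall. Origin: centre of its underside.
- sauce: Bystander, leave it standing: white squeeze bottle, 56 mm across, 150 mm tall. Origin: centre of its underside.
Not all that is in view belongs to the job. Leave any turquoise look-alike of the part that bears carton_b_mid alone.

How it is judged:
On the way, in this order (a step that is already met when the one before it is completed fails the run):
1. the third carton rests squarely on the column, let go (horizontal distance between carton_c_mid and carton_b_mid below 0.01 m and z of carton_c_mid in the frame of carton_b_mid between 0.036 and 0.044 m and angle between the x axis of carton_c_mid and the x axis of carton_b_mid, either way round below 0.12 rad and angle between carton_c_mid's own z axis and vertical below 0.06 rad and contact force between carton_c and the fingers below 0.1 N), for 0.3 s.
2. the leg is held at the length mark by its bar with the cam lever still open (y of bar_grip in the frame of mark between -0.005 and 0.005 m and value of joint cam_lever below 0.012 m and contact force between leg_c3 and the fingers above 0.8 N), for 0.2 s.
At the end, for the whole second after the job is handed in: The fingers hold the grip bar (at least 0.8 N) with its centre line within 5 mm of the mark's ridge and the leg still; the cam lever is pushed at least 26 of its 30 mm; the third carton lies free on the column, within 10 mm and 0.12 rad of the one below it; the lower two have moved under 15 mm (all of step 1 and y of bar_grip in the frame of mark between -0.005 and 0.005 m and value of joint cam_lever above 0.026 m and contact force between leg_c3 and the fingers above 0.8 N and velocity of joint leg between -0.01 and 0.01 m/s and horizontal distance between carton_b_mid and carton_a_mid below 0.01 m and distance of each of carton_a_mid, carton_b_mid from where it was at the start of the episode below 0.015 m); the arm keeps its last pose, push and grip.
It fails at once if the cam lever is pushed in (over 12 mm) while the leg is more than 8 mm off the mark, or the leg slips back after closing (value of joint cam_lever above 0.012 m and (y of bar_grip in the frame of mark above 0.008 m or y of bar_grip in the frame of mark below -0.008 m)).
It fails at once if a bystander is shoved or knocked over (distance of any of jar, mug, stapler, phone, tape, tin, sauce from where it was at the start of the episode above 0.03 m or angle between any of jar, mug, stapler, phone, tape, tin, sauce's own z axis and vertical above 0.5 rad).
It also fails if it takes over 61 s, if anything falls off the work surface, if the arm or the gripper's body presses on something with over 40 N, if the wrist force passes 120 N, or if a joint passes its speed limit or range.

### The arm

A 6-joint arm with a two-finger parallel gripper is mounted at the origin on the work surface. World frame = base frame: x ahead of the robot, y to its left, z up, the work surface at z = 0. Lengths are in m, angles in rad, forces in N, time in s.
With the tool pointing down it reaches from about 0.3 to 1 m from the base axis. Payload 5.1 kg.
Tool frame: the origin (TCP) lies at the very end of the fingers, on their centre line; the grasp point (between the pads) lies 19 mm behind it; z points along the fingers, y is the line along which they close (so a half turn about z gives the same grasp; the last joint's range is limited). The gripper opens to 95 mm and grips with 3 to 60 N. Pads are 20 mm wide; open, the fingers measure 119 mm over their backs; the gripper's body (75 mm by 180 mm) begins 59 mm behind the grasp point.
Start: joints at [-1.309, 0.124, 1.65, -0, 1.367, -0.083], TCP at [0.22, -0.612, 0.215] pointing down, gripper open.
Joint ranges: [-2.61, 2.61], [-1.02, 2.33], [0.03, 2.71], [-1.35, 4.49], [0.32, 2.68], [-2.91, 2.91]. Speed limits (rad/s): [2.57, 2.57, 3.14, 3.14, 3.14, 3.14].

### API

Orientations are given as a 3x3 rotation matrix whose columns are the frame's x, y, z axes.
In Python, from plant import * gives the robot as it stands. Calls block until the motion is done:
- goto(position, orientation): joint-space move of the TCP to a pose.
- move_l(position, rot=None, rate=0.15, force_limit=None): straight line of the TCP; rot=None keeps the orientation; rate is the mean speed in m/s. With force_limit (N) it stops when the force on the tool has changed by that much, and returns True; else False.
- goto_joints(angles): joint-space move.
- command_gripper(opening, squeeze=None): finger opening in m; squeeze is the grip in N (None keeps the last); returns when the fingers have stopped.
- dwell(seconds).
- ik(position, orientation): joint angles nearest the present ones, or None.
- get_image(name): name is "scene" or "top" or "wrist"; returns the picture (480x640x3 uint8, red, green, blue); there is no depth.
- get_calibration(name): a dict with "mtx" (3x3 intrinsics, pixels), "T" (4x4, takes a point from camera to world coordinates); the wrist camera has in their place "tool_from_camera" (4x4, takes a point from camera to tool coordinates, whose origin is the TCP and whose axes are the flange's). Camera axes: x right, y up, looking along -z (the intrinsics and any distortion apply to the point x, -y, -z); pixel columns grow to the right and rows downward; lengths in m; the calibration is good to about 2 mm. A picture is of the moment at which its call begins: read the wrist's pose just before it. get_calibration takes no time and is no camera call.
A pose or a line that the arm cannot do raises Unreachable and nothing moves.
- job_done(): hands the job in; it is judged then, once.
Readings, each from a call of its own:
- current_time_s(): time.
- current_qpos(): joint angles.
- current_dq(): joint speeds.
- current_effort(): joint torques, N m.
- current_ee_pos(): TCP position.
- current_orientation(): TCP orientation.
- current_ft_force(): force on the tool from outside, world axes, zero at the start.
- current_wrist_torque(): the same for the moment, N m.
- current_gripper_width(): finger opening in m.
- current_grip_force(): force on a finger pad.
Only numpy, scipy, OpenCV 4.12 (cv2) and the standard library are available. Lean on these libraries where they do the work, as an engineer would, in place of code of your own. Each camera call takes 0.05 s, during which the arm holds its last target. There are 200 camera calls.

## Working session

There is one attempt and no reset: what is moved stays moved. The work goes in short steps, each a Python script; the robot and the scene stay as the last script left them, time stands still between calls to the robot, and variables do not carry over. Pictures are saved under pics/ and viewed, at most 10 in all, crops included, and the job is handed in when it is done.

```bash
mkdir -p pics; ls
cat > h.py <<'E'
from plant import *
import numpy as np, cv2
def save(n,f):
    im=get_image(n); cv2.imwrite('pics/'+f,im[:,:,::-1]); return im
def camT(n):
    c=get_calibration(n)
    if 'T' in c: return c,np.array(c['T'])
    M=np.eye(4); M[:3,:3]=current_orientation(); M[:3,3]=current_ee_pos()
    return c,M@np.array(c['tool_from_camera'])
def ray(uv,z,c,T):
    d=c.get('dist',None); d=None if d is None else np.array(d,float)
    p=cv2.undistortPoints(np.array(uv,float).reshape(-1,1,2),np.array(c['mtx']),d).reshape(-1,2)
    r=np.c_[p[:,0],-p[:,1],-np.ones(len(p))]@T[:3,:3].T
    o=T[:3,3]
    return o+r*((z-o[2])/r[:,2])[:,None]
E
python3 - <<'E'
from h import *
for n in("top","scene"):
    save(n,n+"0.png"); print(get_calibration(n))
print(get_calibration("wrist"),current_orientation())
E
```

```text
pics
{'mtx': array([[600.6825146 ,   0.        , 310.15270545],
       [  0.        , 600.6825146 , 243.70288988],
       [  0.        ,   0.        ,   1.        ]]), 'T': array([[-0.0186582 ,  0.98536729, -0.16942009,  0.32334164],
       [-0.99968871, -0.02119308, -0.01316595, -0.00743084],
       [-0.01656383,  0.1691217 ,  0.98545598,  1.35962136],
       [ 0.        ,  0.        ,  0.        ,  1.        ]])}
{'mtx': array([[544.28593275,   0.        , 324.34461626],
       [  0.        , 544.28593275, 239.91419896],
       [  0.        ,   0.        ,   1.        ]]), 'T': array([[-0.66939993, -0.64269063,  0.37262916,  0.95149785],
       [ 0.74281275, -0.58681841,  0.32229392,  0.3624941 ],
       [ 0.01153037,  0.49253722,  0.870215  ,  1.03759847],
       [ 0.        ,  0.        ,  0.        ,  1.        ]])}
{'mtx': array([[414.53011298,   0.        , 318.45127245],
       [  0.        , 414.53011298, 236.93703238],
       [  0.        ,   0.        ,   1.        ]]), 'tool_from_camera': array([[-1.09091779e-03,  9.70543174e-01,  2.40924795e-01,
         6.64519599e-02],
       [ 9.99998640e-01,  7.60753348e-04,  1.46341241e-03,
         4.04740214e-04],
       [ 1.23702058e-03,  2.40926063e-01, -9.70542684e-01,
        -1.70418841e-01],
       [ 0.00000000e+00,  0.00000000e+00,  0.00000000e+00,
         1.00000000e+00]])} [[ 9.41144810e-01  3.38003191e-01 -5.38551130e-04]
 [ 3.38003608e-01 -9.41143153e-01  1.76842364e-03]
 [ 9.08791249e-05 -1.84637495e-03 -9.99998291e-01]]
```

View pics/top0.png

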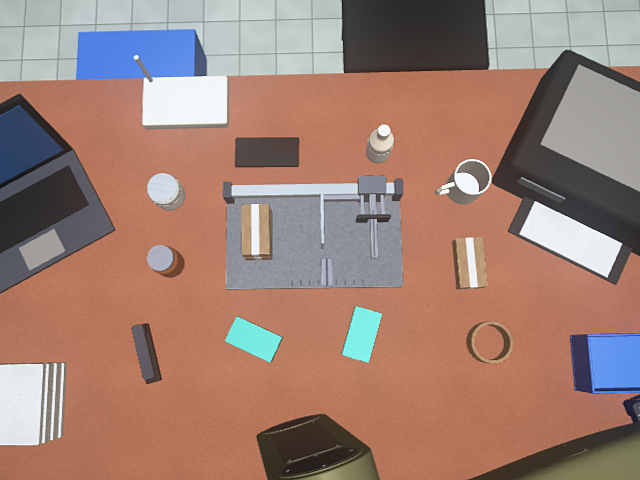

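View pics/scene0.png

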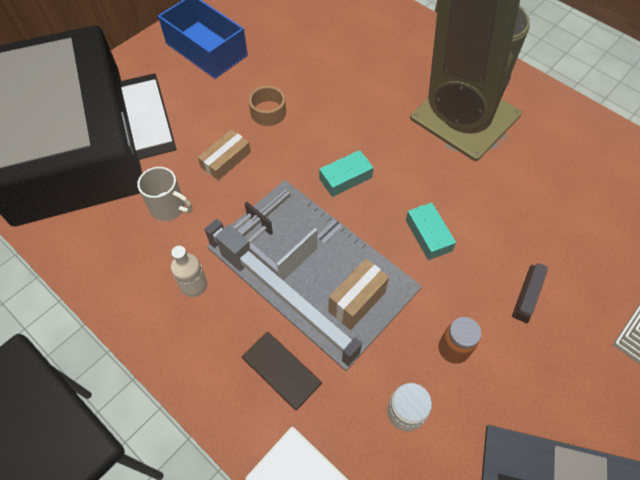

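Candidates for the third carton in the top view are brown with a pale band at (470,263), turquoise at (253,340), turquoise at (362,334), and the existing column at (256,231). I choose (470,263). It is brown with a band and lies right of the stand. The bar runs at about (374,240), the lever is at (374,218), and the mark ridge is at (327,272).

```bash
cat >> h.py <<'E'
def band(im,box):
    u0,v0,u1,v1=box; s=cv2.cvtColor(im,cv2.COLOR_RGB2HSV)[v0:v1,u0:u1]
    m=((s[...,1]<45)&(s[...,2]>190)).astype(np.uint8)
    cs,_=cv2.findContours(m,cv2.RETR_EXTERNAL,cv2.CHAIN_APPROX_NONE)
    k=max(cs,key=cv2.contourArea); return cv2.boxPoints(cv2.minAreaRect(k))+[u0,v0]
def rect(P):
    c=P[:,:2].mean(0); a=P[1,:2]-P[0,:2]; b=P[2,:2]-P[1,:2]
    l,w=(a,b) if np.linalg.norm(a)>np.linalg.norm(b) else (b,a)
    ang=(np.arctan2(l[1],l[0])+np.pi/2)%np.pi-np.pi/2
    return c,ang,np.linalg.norm(l),np.linalg.norm(w)
def down(th):  # tool x at angle th, z down
    c,s=np.cos(th),np.sin(th); return np.array([[c,s,0],[s,-c,0],[0,0,-1.]])
E
python3 - <<'E'
from h import *
im=get_image("top"); c,T=camT("top")
print('C',rect(ray(band(im,(445,225,500,300)),.04,c,T)))
print('B',rect(ray(band(im,(235,195,280,268)),.092,c,T)))
for n,uv,z in(("bar near",(374,257),.093),("bar lever",(374,222),.093),("ridge",(327,272),.02),("ridge t",(329,259),.02),("plateBL",(226,288),.012),("plateBR",(402,287),.012)): print(n,ray([uv],z,c,T))
x,a=rect(ray(band(im,(445,225,500,300)),.04,c,T))[:2]
R=down(a)
goto([x[0]-.02,x[1],.24],R)
c,T=camT("wrist"); w=save("wrist","w1.png"); print(current_ee_pos(),current_time_s(),current_qpos())
np.savez('w1.npz',T=T)
cv2.imwrite('pics/crop1.png',cv2.resize(im[190:320,200:520,::-1],None,fx=2.5,fy=2.5))
E
```

```text
C (array([ 0.50155437, -0.34434554]), np.float64(0.03370587859293028), np.float64(0.1096056102975603), np.float64(0.017257166602521922))
B (array([0.57634535, 0.12768331]), np.float64(-0.004236831532754337), np.float64(0.10973612027377593), np.float64(0.01738488221698518))
bar near [[ 0.50947485 -0.12581938  0.093     ]]
bar lever [[ 0.58546721 -0.12860269  0.093     ]]
ridge [[ 0.48842463 -0.02613087  0.02      ]]
ridge t [[ 0.5177898  -0.03132211  0.02      ]]
plateBL [[0.45784353 0.20207479 0.012     ]]
plateBR [[ 0.45207307 -0.19358994  0.012     ]]
[ 0.48105392 -0.345163    0.23982754] 1.6 [-7.12904423e-01 -1.73750925e-02  1.75486285e+00 -2.72293626e-04
  1.40430300e+00  8.25376313e-01]
```

View pics/w1.png

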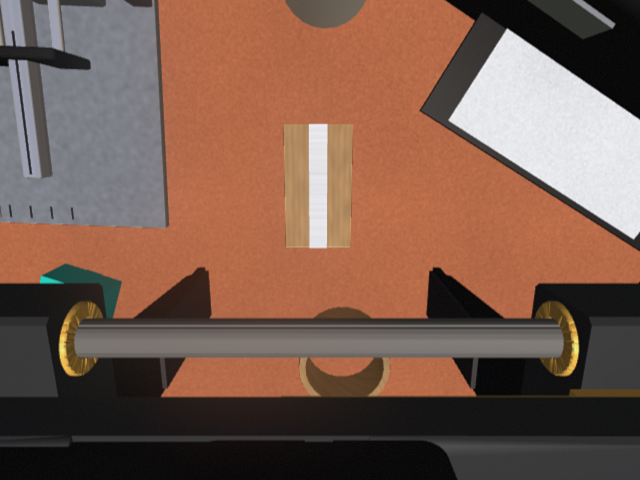

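View pics/crop1.png

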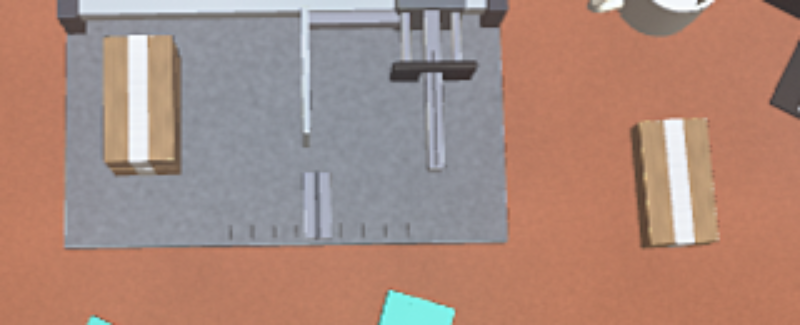

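The wrist crop confirms the brown banded carton, centred at about (318,186), with its band parallel to the tool's x axis. The top crop shows bar, lever, mark clip and the column clearly. Next I correct the position from the wrist view, grasp and lift, then look at the column from above.

Run:
```python
from h import *
c,T=camT("wrist"); im=get_image("wrist")
x,a,l,w=rect(ray(band(im,(270,100,370,265)),.04,c,T)); print(x,a,l,w)
R=down(a)
goto([x[0],x[1],.11],R)
move_l([x[0],x[1],.010],rate=.08,force_limit=15)
print(current_ee_pos())
command_gripper(.03,15); print(current_gripper_width(),current_grip_force())
move_l([x[0],x[1],.24],rate=.15)
print(current_gripper_width(),current_grip_force(),current_ft_force())
R=down(-.008)
goto([.50,.1277,.26],R)
c,T=camT("wrist"); w=save("wrist","w2.png"); print(current_ee_pos(),current_time_s())
np.savez('w2.npz',T=T)
```

```text
[ 0.50087531 -0.34387029] 0.03587062236538019 0.10991513798030214 0.01465264277124935
[ 0.50136821 -0.34426811  0.01077643]
0.060046123118952695 14.996105879545212
0.059943537103893184 14.99566599726677 [-0.34256472  0.36150412 -2.71511705]
[0.50034005 0.12686393 0.25990957] 7.7583
```

View pics/w2.png

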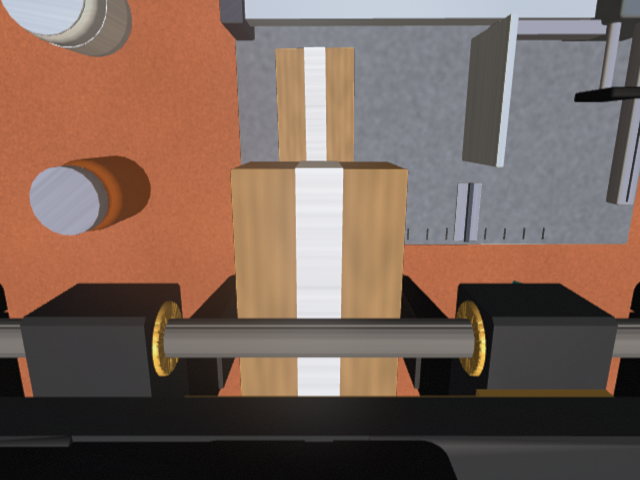

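The held carton fills the lower half of the view. The column lid is visible behind it, with its far edge at row 47, side edges at columns 276 and 354, and band at 305–326. The ridge is at about (468,184–240).

Run:
```python
from h import *
c,_=camT("wrist"); T=np.load('w2.npz')['T']; im=cv2.imread('pics/w2.png')[:,:,::-1]
P=ray(band(im,(290,30,340,150)),.092,c,T); print(P[:,:2],rect(P))
P=ray([(276,47),(354,47),(279,158),(354,158),(315,47)],.092,c,T); print(P[:,:2])
z=current_ee_pos()[2]+.0302
print('held far edge',ray([(234,168),(406,168),(319,168)],z-.001,c,T)[:,:2],current_ee_pos())
print('ridge',ray([(472,184),(467,240)],.02,c,T))
```

```text
[[0.63068634 0.13643523]
 [0.63067713 0.1204381 ]
 [0.55513481 0.12006489]
 [0.55513297 0.13699384]] (array([0.59290781, 0.12848302]), np.float64(0.004940376128043766), np.float64(0.07554324108229198), np.float64(0.015997138210996714))
[[0.63090425 0.15738547]
 [0.63029696 0.09849618]
 [0.54844514 0.15785618]
 [0.54783182 0.09763215]
 [0.63060059 0.12793947]]
held far edge [[0.55605337 0.15446632]
 [0.5554636  0.09648378]
 [0.55576188 0.12580902]] [0.50034005 0.12686393 0.25990957]
ridge [[ 0.51729068 -0.02525323  0.02      ]
 [ 0.46015031 -0.02466889  0.02      ]]
```

Run:
```python
from h import *
p=[.5754,.1285]
goto([*p,.16],down(-.004)); e=np.array(current_ee_pos())[:2]-p; print('err',e)
p2=list(np.array(p)-e)
move_l([*p2,.115],rate=.08)
hit=move_l([*p2,.100],rate=.02,force_limit=2.5); print(hit,current_ee_pos(),current_ft_force())
command_gripper(.075); dwell(.2)
move_l([p[0],p[1],.20],rate=.12)
goto([.48,.10,.29],down(-.008))
c,T=camT("wrist"); save("wrist","w3.png"); np.savez('w3.npz',T=T); 
save("scene","s3.png"); print(current_ee_pos(),current_time_s())
goto([.47,-.09,.24],down(-.012))
c,T=camT("wrist"); save("wrist","w4.png"); np.savez('w4.npz',T=T); 
a=cv2.imread('pics/w3.png');b=cv2.imread('pics/w4.png'); s=cv2.imread('pics/s3.png')
cv2.imwrite('pics/m.png',np.hstack([a[0:300,100:500],b[0:300,100:500]]))
```

```text
err [-8.12700773e-05 -4.65923760e-04]
True [0.57528632 0.12892937 0.10191849] [0.34615832 0.2301735  4.93917576]
[0.47989195 0.1000689  0.28748851] 12.0833
```

View pics/m.png

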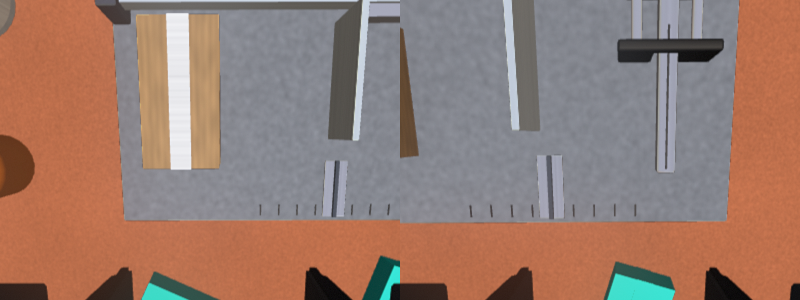

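The left panel shows the third carton square on the column, with lid corners at w3 pixels (236,14), (320,13), (319,168) and (243,168). The right panel shows the bar centre line at w4 (369,25)–(366,170), the near end at row 172, the lever top near edge at about row 48, and the ridge at (246,155)–(251,218).

Run:
```python
from h import *
c,_=camT("wrist"); T=np.load('w3.npz')['T']; im=cv2.imread('pics/w3.png')[:,:,::-1]
print('C lid',ray([(236,14),(320,13),(319,168),(243,168)],.132,c,T)[:,:2],rect(ray(band(im,(255,5,305,180)),.132,c,T)))
print('ridge w3',ray([(437,161),(434,216)],.02,c,T)[:,:2])
T=np.load('w4.npz')['T']
print('bar',ray([(369,25),(366,170),(366,172)],.093,c,T)[:,:2])
print('lever top edges',ray([(369,39),(369,50)],.108,c,T)[:,:2])
print('ridge w4',ray([(246,155),(251,218)],.02,c,T)[:,:2])
print(ray([(130,221),(427,222)],.012,c,T)[:,:2])
```

```text
C lid [[0.63049232 0.15754459]
 [0.63057162 0.09727145]
 [0.5206048  0.09897106]
 [0.52114992 0.1583495 ]] (array([0.5754819 , 0.12876245]), np.float64(-0.0031066566924771166), np.float64(0.11104857611640208), np.float64(0.015996227705683194))
ridge w3 [[ 0.51777365 -0.02424682]
 [ 0.45932278 -0.02451523]]
bar [[ 0.61021106 -0.12680367]
 [ 0.50981086 -0.12617736]
 [ 0.50830776 -0.12619936]]
lever top edges [[ 0.59816224 -0.12525426]
 [ 0.5913238  -0.1253663 ]]
ridge w4 [[ 0.51871454 -0.02316211]
 [ 0.45934625 -0.02467001]]
[[ 0.45626842  0.09557346]
 [ 0.45155928 -0.19566205]]
```

Run:
```python
from h import *
def line(im,u0,u1,v0,v1):
    g=cv2.cvtColor(im,cv2.COLOR_RGB2GRAY).astype(float); o=[]
    for v in range(v0,v1,3):
        r=g[v,u0:u1]; w=np.clip(np.median(r)-15-r,0,None)
        if w.sum()>0: o.append((u0+(w*np.arange(u1-u0)).sum()/w.sum(),v))
    o=np.array(o); k=np.polyfit(o[:,1],o[:,0],1); return [(np.polyval(k,v),v) for v in(v0,(v0+v1)/2,v1)]
c,_=camT("wrist"); T=np.load('w4.npz')['T']; im=cv2.imread('pics/w4.png')[:,:,::-1]
for n,b,z in(("ridge",(240,260,162,212),.02),("bar",(359,376,75,165),.093)):
    l=line(im,*b); print(n,l,ray(l,z,c,T)[:,:2])
im=cv2.imread('pics/top0.png')[:,:,::-1];c,T=camT("top")
for n,l,z in(("ridge",[(325.6,258.8),(326.8,270),(327.6,284.8)],.02),("bar",[(373.2,222),(374.4,256)],.093)): print('top',n,ray(l,z,c,T)[:,:2])
p=[.541,-.1263]; R=down(-.014)
goto([*p,.14],R); move_l([*p,.068],rate=.06,force_limit=10); print(current_ee_pos())
command_gripper(.005,15); print(current_gripper_width(),current_grip_force(),current_ft_force(),current_time_s())
```

```text
ridge [(np.float64(248.7086640861717), 162), (np.float64(249.85097754117754), 187.0), (np.float64(250.9932909961834), 212)] [[ 0.51230468 -0.02532302]
 [ 0.48908914 -0.02514923]
 [ 0.46518561 -0.02497029]]
bar [(np.float64(366.9349210082558), 75), (np.float64(367.0890007307873), 120.0), (np.float64(367.2430804533187), 165)] [[ 0.57740313 -0.12585914]
 [ 0.54627965 -0.12644498]
 [ 0.51354125 -0.12706122]]
top ridge [[ 0.51840604 -0.02367953]
 [ 0.49295213 -0.02578785]
 [ 0.45960176 -0.02679753]]
top bar [[ 0.58550518 -0.12688652]
 [ 0.5116071  -0.12674793]]
[ 0.54142104 -0.1264363   0.06857909]
0.013972726398589338 14.992702603340149 [-0.24748692  3.85559686  1.10961041] 15.85
```

Run:
```python
from h import *
move_l([.5428,-.0254,.068],rate=.05); dwell(.5)
print(current_ee_pos(),current_gripper_width(),current_grip_force(),current_ft_force(),current_time_s())
c,T=camT("wrist"); save("wrist","w5.png"); np.savez('w5.npz',T=T)
s=save("scene","s5.png"); t=save("top","t5.png")
b=cv2.imread('pics/w5.png')
cv2.imwrite('pics/m5.png',np.hstack([cv2.resize(b[0:300],(400,188)),cv2.resize(s[180:274,220:420,::-1],(400,188))]).repeat(1,0))
cv2.imwrite('pics/m5.png',np.vstack([cv2.imread('pics/m5.png'),cv2.resize(s[160:360,180:580,::-1],(800,400))]))
```

```text
[ 0.54155711 -0.02461987  0.06794741] 0.013882998747179355 14.99159350991249 [-5.09874294 -4.46965336  2.44579365] 18.5167
```

View pics/m5.png

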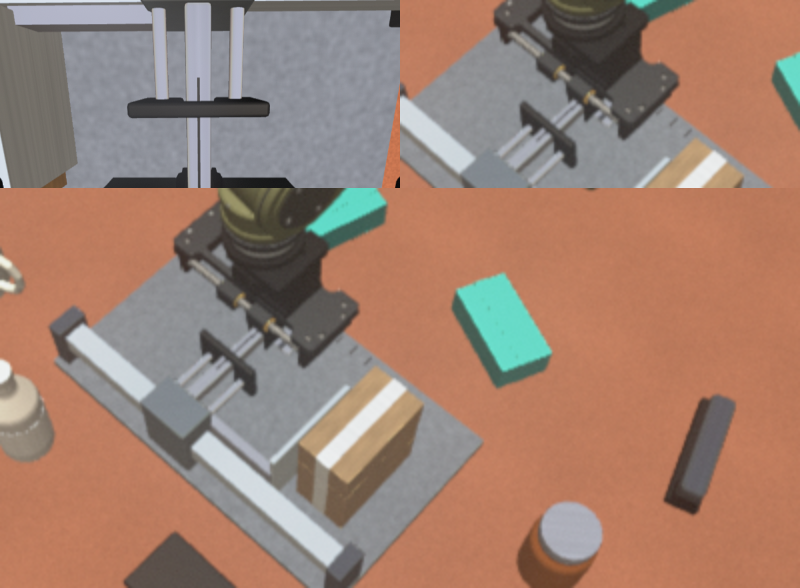

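The leg is drawn to about the mark: the bar is centred between the fingers (w5 line at u≈318), the lever is still open, and the column is undisturbed with the fence just short of it. Next I lighten the grip and slide the lever home.

Run:
```python
from h import *
command_gripper(.005,7); dwell(.5)
print(current_ee_pos(),current_gripper_width(),current_ft_force())
h=move_l([.578,-.0258,.068],rate=.03,force_limit=25); print(h,current_ee_pos(),current_ft_force())
h=move_l([.616,-.0262,.068],rate=.02,force_limit=14); dwell(.4)
print(h,current_ee_pos(),current_gripper_width(),current_grip_force(),current_ft_force(),current_time_s())
c,T=camT("wrist"); w=save("wrist","w6.png"); s=save("scene","s6.png")
cv2.imwrite('pics/m6.png',np.vstack([cv2.resize(w[0:300,:,::-1],(600,281)),cv2.resize(s[160:360,180:580,::-1],(600,300))]))
```

```text
[ 0.54159463 -0.02459819  0.06793043] 0.01411853883267774 [-3.87904472 -3.33394581  3.15204541]
False [ 0.57292102 -0.02473571  0.065156  ] [-9.79077376 -2.55079251 -1.06253645]
False [ 0.60830113 -0.02494522  0.06497042] 0.013782130986464752 12.747399983927608 [-20.34045859  -3.99327071   6.16361604] 23.1583
```

View pics/m6.png

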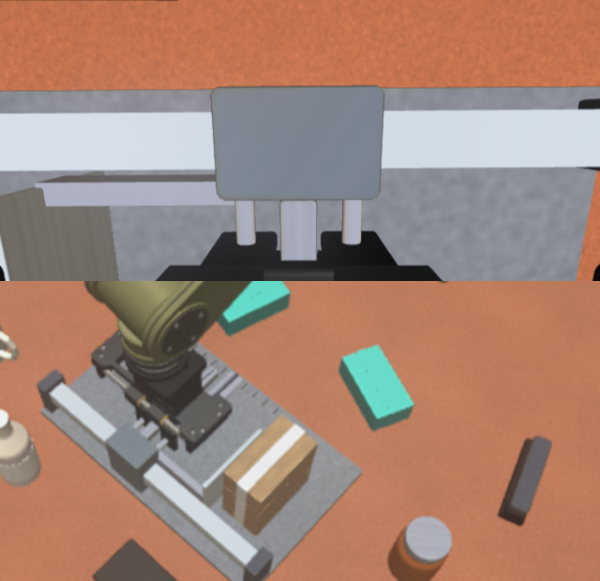

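Run:
```python
from h import *
move_l([.620,-.0268,.068],rate=.02); dwell(.5)
print(current_ee_pos(),current_gripper_width(),current_grip_force(),current_ft_force(),current_time_s())
c,T=camT("wrist"); w=save("wrist","w7.png")
```

```text
[ 0.60852047 -0.02532965  0.06491526] 0.013741958231341628 23.501429026946425 [-34.69542148  -2.94910369  15.11746161] 24.1083
```

Run:
```python
from h import *
move_l([.615,-.0266,.067],rate=.02); dwell(.5)
print(current_ee_pos(),current_grip_force(),current_ft_force(),current_time_s())
print(job_done())
```

```text
[ 0.60861675 -0.02536813  0.06493954] 16.70964721008204 [-18.42522182  -3.73314611   5.86372448] 25.0667
the job is handed in; nothing more can be done
None
```

The job is handed in at about 25 s, with no verdict returned: the third carton is on the column and released, and the gripper still holds the leg at the mark (about 1 mm off by my estimate). The cam lever is pushed to its stop, judged from the push force rising with almost no movement.

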